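# Load a seasoning tin on the slide and index it under the dispenser

### The job

Lift the top tin off the nested pile and set it down, seated flat, in the nest of the sled while the sled is at the loading end of its rail (the end near you). Then push the sled by its red push plate along the rail until it clicks into the spring detent under the dispenser, and leave it held there, neither short of the detent nor pushed past it. Leave the other tins nested in their pile, and do not knock the dispenser or push the things around it out of place.

Things in the scene. Friction and masses are not known exactly. Their poses are not given: they have to be found in the camera images.
- tin_top: the tin on top of the pile. All three alike: open steel tins, tapered body (foot 78 x 40 mm, 96 x 56 mm at height 34), above it an upright collar 104 mm (its x) by 64 mm (its y), from height 34 to the rim at 50 mm. Origin: centre of the underside, z up. Nested, the collars stand on one another, each tin 16 mm above the next; grip the collar across the 64 mm
- tin_middle: second tin of the pile, same frame
- tin_bottom: lowest tin of the pile, same frame; it stands on a wooden board 12 mm above the bench
- rail: straight aluminium rail 370 mm long, 74 mm wide, lying on the bench. Origin on the bench at the loading position, under the middle of the nest when sled is 0; x runs along the rail away from the robot toward the dispenser, z up. The rail reaches from x = -85 to +285 mm
- sled (a joint): travel of the sled along the rail's x in m: 0 at the loading stop, 0.200 at the far stop beyond the detent. Friction about 1.5 N. Its brass cam (left edge) meets the detent roller some 65 mm before the detent and climbs on it over 30 mm (about 5 N in all); then the roller rides on the cam until it drops about 6 mm into the notch and holds the sled. Pushing on out of the notch takes over 13 N
- sled_nest (a point): middle of the nest's floor on the sled's deck, 44 mm above the bench; axes as the rail's. The nest has bent guides on four sides, 86 mm (x) by 48 mm (y) between them, 13 mm high with lips flared outward; the tin stands in it with its long side along the rail
- sled_push (a point): middle of the flat rear face (toward the robot) of the sled's red push plate: 70 mm wide (y), upright, from 44 to 92 mm above the bench, this point at 68 mm; 66 mm behind the nest's middle (x = -66 mm from it)
- dispenser: grey portal stand astride the rail, hopper on top, fixed. Origin on the bench under the spout, axes as the rail's. Table slab 132 to 142 mm above the bench, x = -65 to 75, y = -129 to 129 mm; head and hopper on it up to 335 mm; posts at x = 35 to 65, y = +-(107 to 129) mm. With the sled in the detent its push plate is near the slab's front edge: an upright gripper would hit, so lean the tool back
- spout (a point): lower end of the spout, 112 mm above the bench; the rim of a seated tin is at 94 mm
- detent_plunger (a joint): how far the spring roller of the detent (in the blue block to the left of the rail) is pressed in, in m: 0 not touched, 0.008 riding on the sled's cam, 0.0025 dropped into the notch. The block is clamped by hand and is not listed: the notch is met somewhere between 0.147 and 0.188 of sled, up to 13 mm before or behind the spout, and has to be felt
- salt_shaker: bystander: seasoning bottle with red lid, 68 mm across, 123 mm high; origin centre of underside
- tea_cup: bystander: clear cup of tea, 95 mm across, 132 mm high; origin centre of underside
- pick_tin: bystander: closed green tin, 67 x 98 x 32 mm; origin centre of underside
- serving_spoon: bystander: steel spoon lying on the bench, 216 mm long; origin at its middle
- gas_lighter: bystander: yellow gas lighter lying on the bench, 199 mm long; origin at its middle

How it is judged:
By the outcome, as a careful person would: the job done as asked, in the order asked, and still so for the second after the job is handed in, with the robot touching nothing.
It also fails if it takes over 61 s, if anything falls off the work surface, if the arm or the gripper's body presses on something with over 40 N, if the wrist force passes 120 N, or if a joint passes its speed limit or range.

### The arm

A 6-joint arm with a two-finger parallel gripper is mounted at the origin on the work surface; the furniture and walls round the work are solid. World frame = base frame: x ahead of the robot, y to its left, z up, the work surface at z = 0. Lengths are in m, angles in rad, forces in N, time in s.
With the tool pointing down it reaches from about 0.325 to 0.875 m from the base axis. Payload 4.4 kg.
Tool frame: the origin (TCP) lies between the finger pads; the fingertips stand 14 mm ahead of it and the grasp point (between the pads) lies 5 mm behind it; z points along the fingers, y is the line along which they close (so a half turn about z gives the same grasp; the last joint's range is limited). The gripper opens to 85 mm and grips with 20 to 120 N. Pads are 22 mm wide; open, the fingers measure 114 mm over their backs; the gripper's body (76 mm by 85 mm) begins 54 mm behind the grasp point. The pads swing forward as they close: fully open they stand 13 mm farther back than shut.
Start: joints at [0.984, 0.207, 1.542, -0, 1.393, -0.15], TCP at [0.243, 0.521, 0.245] pointing down, gripper open.
Joint ranges: [-2.73, 2.73], [-0.86, 2.22], [0.23, 2.46], [-1.11, 4.25], [0.08, 2.63], [-2.82, 2.82]. Speed limits (rad/s): [2.79, 2.79, 3.14, 3.14, 3.14, 3.14].

### API

Orientations are given as a unit quaternion [x, y, z, w].
In Python, from workcell import * gives the robot as it stands.
- The arm moves only by the tool step_arm, never from a script. Its argument "rows" is a list of rows, each an object of numbers: "tx", "ty", "tz": the shift along the tool's x, y, z scaled (see below); "wx", "wy", "wz": the turn, a rotation vector about the tool's x, y, z scaled (see below); "hand": the opening, from -1 (shut) to 1 (fully open). In form: [{"tx": .., "ty": .., "tz": .., "wx": .., "wy": .., "wz": .., "hand": ..}, ...]. A call has 1 to 8 rows; each row is the pose to reach, as a shift and turn from the pose commanded when the call began, along the tool's axes at that moment; what a row does not reach only later rows make up. The controller multiplies each number of a shift by 0.4 m and each number of a turn by pi/4 rad. A row lasts 1/8 s, in which the tool goes at most 62.5 mm and 10.7 degrees, less where a joint would pass 70% of its speed; a pose out of reach is approached as far as the arm can. A call with a number of a shift or a turn outside -1 to 1 is refused whole. A call with a gripper value outside its range is refused whole. The fingers move at their own pace and stop on an object; "squeeze" is the grip in N (left out, the last holds). Time passes only in rows, so rows that repeat a pose let the fingers close. It gives the time, the measured TCP pose, the force, the opening and the grip force at its end, in the units of the state.
- observe(): the state, without advancing time (a new reading comes with each control period).
- camera(name): name is "scene" or "top" or "wrist"; returns (picture, depth): 400x640x3 uint8, red, green, blue; 400x640 float32, m along the optical axis (not along the pixel's ray), 0 where there is no reading.
- get_calibration(name): a dict with "mtx" (3x3 intrinsics, pixels), "k1" (the pictures are not rectified: a ray, as slopes to the right and down, at radius r is drawn at 1 + k1 r^2 times it, then the intrinsics apply), "R" (3x3) and "t" (3): a world point X has camera coordinates R X + t. Camera axes: x right, y down, z forward; pixel columns grow to the right and rows downward; lengths in m; the calibration is good to about 2 mm. A picture is of the moment at which its call begins: read the wrist's pose just before it. get_calibration takes no time and is no camera call; for the wrist camera it gives the pose at the moment of the call.
- close_job(): hands the job in; it is judged then, once.
The state is a dict: "t": time; "joints": joint angles; "qvel": joint speeds; "joint_efforts": joint torques, N m; "position": TCP position; "eef_rot": TCP orientation; "ft_force": force on the tool from outside, world axes, zero at the start; "torque": the same for the moment, N m; "grip_width": finger opening in m; "gripper_force": force on a finger pad.
Only numpy, scipy, OpenCV 4.12 (cv2) and the standard library are available. Lean on these libraries where they do the work, as an engineer would, in place of code of your own. Each camera call takes 0.05 s, during which the arm holds its last target. There are 200 camera calls.

## Working session

There is one attempt and no reset: what is moved stays moved. The work goes in short steps, Python scripts to look and compute and a tool call to move; the robot and the scene stay as the last step left them, time stands still between calls to the robot, and variables do not carry over. Pictures are saved under pics/ and viewed, at most 10 in all, crops included, and the job is handed in when it is done.

Besides the shell and the picture viewer there is one more tool, called after ">>>" as name(argument=value, ...) on one line, values as JSON. step_arm: Moves the arm, as the interface text tells. Its arguments: {"type":"object","properties":{"rows":{"type":"array","items":{"type":"object","properties":{"tx":{"type":"number"},"ty":{"type":"number"},"tz":{"type":"number"},"wx":{"type":"number"},"wy":{"type":"number"},"wz":{"type":"number"},"hand":{"type":"number"}}}},"squeeze":{"type":"number"}},"required":["rows"]}

```bash
ls; mkdir -p pics; cat > h.py <<'E'
from workcell import *
import numpy as np, cv2
from scipy.spatial.transform import Rotation as Ro
def snap(n,f):
    c=get_calibration(n); im,d=camera(n)
    cv2.imwrite(f'pics/{f}.png',im[:,:,::-1]); np.savez(f'pics/{f}.npz',im=im,d=d,mtx=c['mtx'],k1=c['k1'],R=c['R'],t=c['t'])
def cloud(f):
    z=np.load(f'pics/{f}.npz'); d=z['d']; K=np.array(z['mtx']);k=float(z['k1'])
    v,u=np.mgrid[:d.shape[0],:d.shape[1]].astype(float)
    p=cv2.undistortPoints(np.stack([u.ravel(),v.ravel()],1)[:,None],K,np.array([k,0,0,0,0.]))[:,0]
    X=np.c_[p,np.ones(len(p))]*d.ravel()[:,None]
    W=(X-z['t'])@z['R']
    W[d.ravel()==0]=np.nan
    return W.reshape(*d.shape,3)
def ray(f,u,v):
    z=np.load(f'pics/{f}.npz')
    p=cv2.undistortPoints(np.array([[[u,v]]],float),np.array(z['mtx']),np.array([float(z['k1']),0,0,0,0.]))[0,0]
    R=z['R']; return -R.T@z['t'], R.T@np.r_[p,1]
def atz(f,u,v,h):
    o,r=ray(f,u,v); return o+r*(h-o[2])/r[2]
def tri(a,b):
    (o1,r1),(o2,r2)=ray(*a),ray(*b)
    s=np.linalg.lstsq(np.c_[r1,-r2],o2-o1,rcond=None)[0]
    p,q=o1+s[0]*r1,o2+s[1]*r2
    return (p+q)/2,np.linalg.norm(p-q)
E
python3 - <<'E'
from h import *
for n in('scene','top','wrist'): snap(n,n+'0')
a=cv2.imread('pics/top0.png');cv2.imwrite('pics/top0b.png',cv2.resize(a,(800,500)))
print(observe())
for n in('scene','top'):
    c=get_calibration(n);print(n,-np.array(c['R']).T@c['t'],c['R'][2],c['mtx'][0][0])
E
```

```text
pics
{'t': 0.15, 'joints': array([ 9.83490223e-01,  2.07250262e-01,  1.54263674e+00,  2.89948547e-06,
        1.39352019e+00, -1.50493756e-01]), 'qvel': array([-2.67436780e-03, -1.56412552e-03, -4.90192472e-03, -5.31522140e-04,
        1.75089029e-03, -5.80147940e-05]), 'joint_efforts': array([ 2.61299856e-04, -3.83508718e+01, -2.92037952e+01, -2.07994976e-04,
        6.49000547e-03, -4.48336289e-05]), 'position': array([0.24294173, 0.52052648, 0.24437254]), 'eef_rot': array([ 2.16674098e-01,  9.76243572e-01, -8.45713757e-04, -3.28481065e-04]), 'ft_force': array([-0.89795728, -0.66163924,  0.05384276]), 'torque': array([ 0.00362504, -0.00078597,  0.03180278]), 'gripper_force': 0.0, 'grip_width': 0.08528554454588184}
scene [-0.02031714 -0.52119384  0.64721491] [ 0.57911167  0.56072028 -0.59179594] 404.46438456283454
top [0.26881555 0.02021645 1.43857176] [ 0.17844173 -0.01305649 -0.98386385] 511.9104817459141
```

View pics/top0b.png

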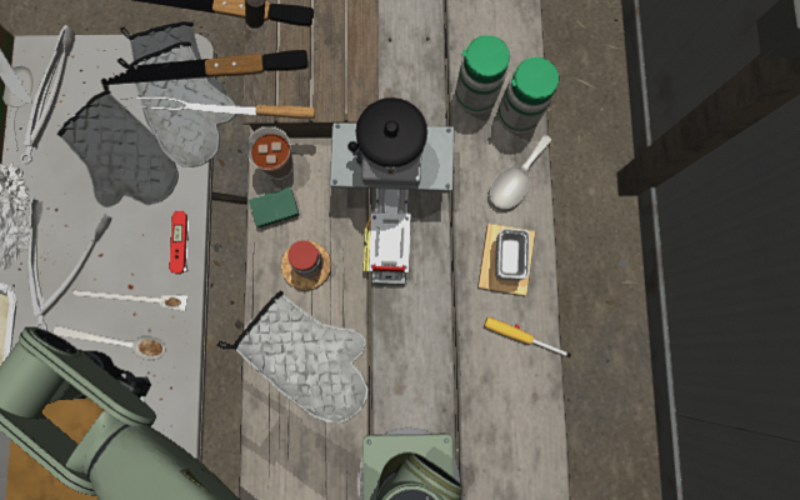

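View pics/scene0.png

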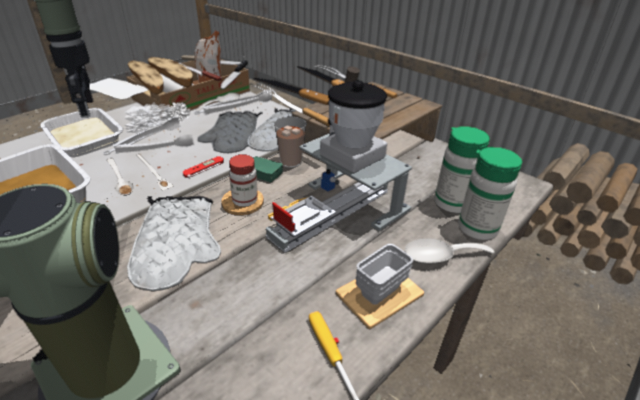

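The top view shows the pile on its board at about (513,253) and the sled with its red plate at about (390,245) in front of the dispenser. The scene view shows the same layout, with the path between pile and sled clear.

```bash
python3 - <<'E'
from h import *
for f in('top0','scene0'):
    W=cloud(f)
    x,y,z=W[...,0],W[...,1],W[...,2]
    im=np.load(f'pics/{f}.npz')['im'].astype(int)
    red=(im[...,0]>150)&(im[...,1]<70)&(im[...,2]<70)&(abs(y)<.12)&(x>.2)
    # pile: around top pixel
    if f=='top0': c=W[203,410]; print('pile px',c)
    m=(np.hypot(x-c[0],y-c[1])<.09)&(z>.03)
    print(f,'pile z pct',np.nanpercentile(z[m],[50,90,95,99]))
    zz=np.nanpercentile(z[m],97)
    mm=m&(abs(z-zz)<.006)
    r=cv2.minAreaRect(W[mm][:,:2].astype(np.float32)*1000);print(r,mm.sum())
    P=W[red]; P=P[np.isfinite(P[:,0])&(P[:,2]>.04)]
    print('red',len(P),P.mean(0) if len(P) else '',P.min(0),P.max(0))
    bench=W[(z<.02)&(z>-.02)&(abs(y)<.3)&(x>.2)&(x<.7)]
    print('bench z',np.median(bench[:,2]))
a=cv2.imread('pics/top0.png')
c1=cv2.resize(a[165:235,285:345],None,fx=6.6,fy=6.6,interpolation=2)
c2=cv2.resize(a[170:240,380:440],None,fx=6.6,fy=6.6,interpolation=2)
cv2.imwrite('pics/c_top.png',np.hstack([c1,c2]));print(c1.shape)
a=cv2.imread('pics/scene0.png')
cv2.imwrite('pics/c_scene.png',cv2.resize(a[165:315,260:430],None,fx=4,fy=4,interpolation=2)[:600])
E
```

```text
pile px [ 0.48219453 -0.23955187  0.04514299]
top0 pile z pct [0.06450326 0.093052   0.09545017 0.09814316]
((475.89105224609375, -232.82794189453125), (66.10294342041016, 106.02395629882812), 86.03518676757812) 139
red 39 [0.45019728 0.03762869 0.09057031] [0.44609051 0.0016571  0.06357731] [0.45849298 0.06795952 0.09583697]
bench z 0.0006140166053732702
scene0 pile z pct [0.07194859 0.09210766 0.09334957 0.09454878]
((475.0137939453125, -231.11776733398438), (65.5718994140625, 108.04608154296875), 85.6031265258789) 368
red 30 [0.44572493 0.03341034 0.09110991] [0.44169768 0.00153578 0.08836105] [0.44978517 0.06787042 0.09349198]
bench z 0.00038946779462538275
(462, 396, 3)
```

View pics/c_top.png

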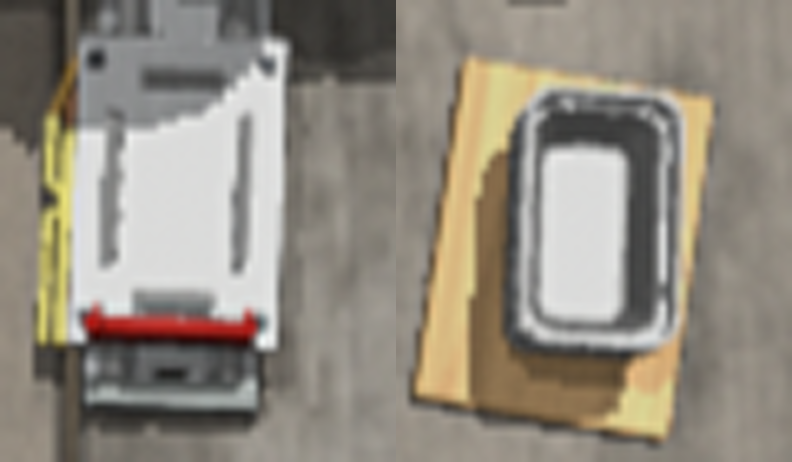

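View pics/c_scene.png

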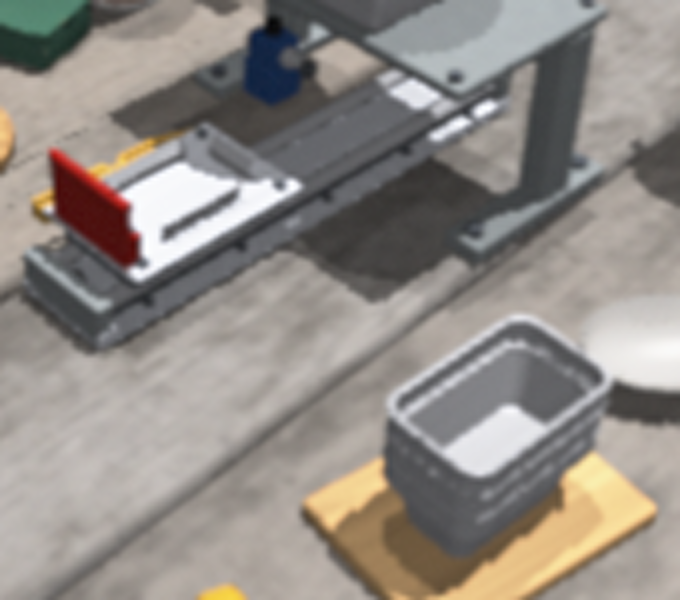

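The crops show the nest's guides on the sled (centre at about (175,190) in the crop) and the plate at its loading stop. The pile stands straight, turned by about -4°. Next I'll go over the sled with the wrist camera, on the way to the pile.

```bash
cat >> h.py <<'E'
def T(p,yaw,lean=0):  # yaw: tool x azimuth; lean about tool y
    return p,Ro.from_euler('z',yaw,degrees=True)*Ro.from_euler('x',180,degrees=True)*Ro.from_euler('y',lean,degrees=True)
def go(*targets,base=None):
    s=observe(); p0,R0=(s['position'],Ro.from_quat(s['eef_rot'])) if base is None else base
    for p,R in targets:
        d=R0.inv().apply(np.array(p)-p0)/.4; w=(R0.inv()*R).as_rotvec()/(np.pi/4)
        print('t',d.round(4),'w',w.round(4),'rows t',round(np.linalg.norm(d)*.4/.0625,1),'w',round(np.linalg.norm(w)*45/10.7,1))
E
python3 - <<'E'
from h import *
s=observe();R=Ro.from_quat(s['eef_rot']).as_matrix();print(R.round(3))
c=get_calibration('wrist');C=-np.array(c['R']).T@c['t']
print('cam in tool',R.T@(C-s['position']),'axes cols in tool',(R.T@np.array(c['R']).T).round(3),c['mtx'][0][0])
W=cloud('top0');x,y,z=[W[...,i] for i in range(3)]
m=(abs(z-.045)<.006)&(x>.42)&(x<.6)&(y>-.03)&(y<.1)
print(m.sum(),cv2.minAreaRect(W[m][:,:2].astype(np.float32)*1000))
for yw in (0,-4,176): go(T([.44,.03,.34],yw))
E
```

```text
[[-0.906  0.423 -0.001]
 [ 0.423  0.906 -0.002]
 [ 0.    -0.002 -1.   ]]
cam in tool [ 0.07987694  0.00014848 -0.12786539] axes cols in tool [[ 0.001 -0.95  -0.311]
 [ 1.     0.001  0.   ]
 [ 0.    -0.311  0.95 ]] 301.2889392398215
1280 ((512.5806274414062, 37.87986373901367), (100.1773681640625, 132.92111206054688), 87.04940032958984)
t [-0.9651 -0.9032 -0.2377] w [-1.2000e-03  3.0000e-03  3.4438e+00] rows t 8.6 w 14.5
t [-0.9651 -0.9032 -0.2377] w [-1.1000e-03  3.1000e-03  3.5327e+00] rows t 8.6 w 14.9
t [-0.9651 -0.9032 -0.2377] w [-0.0022 -0.0008 -0.4673] rows t 8.6 w 2.0
```

>>> step_arm(rows=[{"tx":-0.1,"ty":-0.1,"tz":-0.12},{"tx":-0.22,"ty":-0.2,"tz":-0.2377,"wz":-0.1},{"tx":-0.34,"ty":-0.31,"tz":-0.2377,"wz":-0.2},{"tx":-0.46,"ty":-0.42,"tz":-0.2377,"wz":-0.3},{"tx":-0.58,"ty":-0.53,"tz":-0.2377,"wz":-0.4},{"tx":-0.7,"ty":-0.64,"tz":-0.2377,"wz":-0.489},{"tx":-0.82,"ty":-0.76,"tz":-0.2377,"wz":-0.489},{"tx":-0.93,"ty":-0.87,"tz":-0.2377,"wz":-0.489}])

```text
schema error: expected keys tx, ty, tz, wx, wy, wz, hand
```

>>> step_arm(rows=[{"tx":0},{"tx":0}])

```text
schema error: expected keys tx, ty, tz, wx, wy, wz, hand
```

```bash
python3 - <<'E'
from h import *
s=observe();print(s['t'],s['position'],Ro.from_quat(s['eef_rot']).as_matrix().round(3))
snap('wrist','w1')
a=cv2.imread('pics/w1.png');cv2.imwrite('pics/w1b.png',cv2.resize(a,(800,500),interpolation=2))
go(T([.44,-.225,.34],176))
E
```

```text
0.15 [0.24294173 0.52052648 0.24437254] [[-0.906  0.423 -0.001]
 [ 0.423  0.906 -0.002]
 [ 0.    -0.002 -1.   ]]
t [-1.2347 -1.4811 -0.2368] w [-0.0018 -0.0006 -0.4672] rows t 12.4 w 2.0
```

View pics/w1b.png

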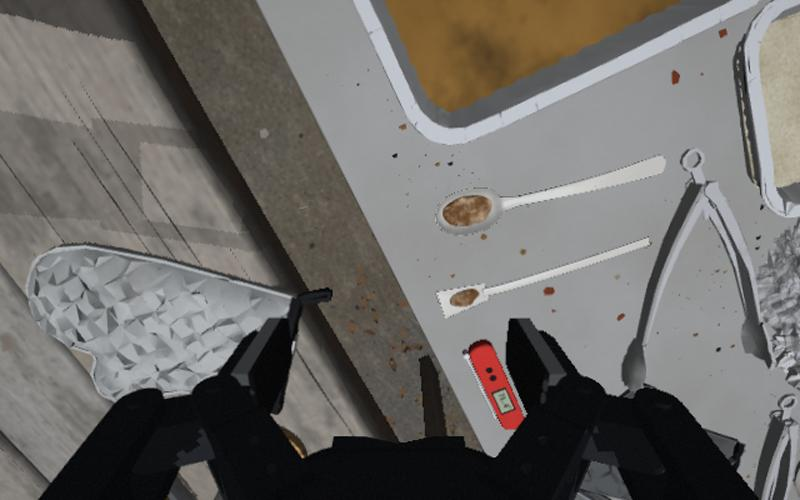

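The picture shows only the side bench, because the move was refused (all keys are needed). Repeating it with full rows.

>>> step_arm(rows=[{"tx":-0.1,"ty":-0.1,"tz":-0.12,"wx":0,"wy":0,"wz":0,"hand":1},{"tx":-0.22,"ty":-0.2,"tz":-0.2377,"wx":0,"wy":0,"wz":-0.1,"hand":1},{"tx":-0.34,"ty":-0.31,"tz":-0.2377,"wx":0,"wy":0,"wz":-0.2,"hand":1},{"tx":-0.46,"ty":-0.42,"tz":-0.2377,"wx":0,"wy":0,"wz":-0.3,"hand":1},{"tx":-0.58,"ty":-0.53,"tz":-0.2377,"wx":0,"wy":0,"wz":-0.4,"hand":1},{"tx":-0.7,"ty":-0.64,"tz":-0.2377,"wx":0,"wy":0,"wz":-0.489,"hand":1},{"tx":-0.82,"ty":-0.76,"tz":-0.2377,"wx":0,"wy":0,"wz":-0.489,"hand":1},{"tx":-0.95,"ty":-0.87,"tz":-0.2377,"wx":0,"wy":0,"wz":-0.489,"hand":1}])

```text
t: 1.2
position: [0.423, 0.0837, 0.3404]
eef_rot: [0.026, 1.0, 0.0, 0.0]
ft_force: [0.9, 1.3, -0.4]
grip_width: 0.0851
gripper_force: 0.0
```

>>> step_arm(rows=[{"tx":0,"ty":0,"tz":0,"wx":0,"wy":0,"wz":0,"hand":1},{"tx":0,"ty":0,"tz":0,"wx":0,"wy":0,"wz":0,"hand":1}])

```text
t: 1.45
position: [0.4226, 0.0857, 0.3401]
eef_rot: [0.027, 1.0, 0.0, -0.0]
ft_force: [-0.6, 0.7, 0.6]
grip_width: 0.0857
gripper_force: 0.0
```

```bash
python3 - <<'E'
from h import *
s=observe();print(s['t'],s['position'],Ro.from_quat(s['eef_rot']).as_matrix().round(3))
snap('wrist','w1')
a=cv2.imread('pics/w1.png');cv2.imwrite('pics/w1b.png',cv2.resize(a,(800,500),interpolation=2))
W=cloud('w1');x,y,z=[W[...,i] for i in range(3)]
for lo,hi in((.040,.049),(.088,.097),(.053,.06)):
    m=(z>lo)&(z<hi)&(x>.42)&(x<.62)&(y>-.05)&(y<.12)
    print(lo,m.sum(),cv2.minAreaRect(W[m][:,:2].astype(np.float32)*1000) if m.sum()>3 else '')
go(T([.45,-.225,.34],176))
E
```

```text
1.45 [0.42255348 0.08574669 0.3400885 ] [[-0.999  0.054 -0.001]
 [ 0.054  0.999  0.001]
 [ 0.001  0.001 -1.   ]]
0.04 3820 ((511.9512939453125, 38.983619689941406), (98.89044952392578, 133.39700317382812), 87.27053833007812)
0.088 311 ((447.8028869628906, 36.579444885253906), (69.2518081665039, 7.318607807159424), 86.90719604492188)
0.053 437 ((503.5125732421875, 34.7354736328125), (68.98838806152344, 116.69595336914062), 87.62249755859375)
t [-1.093e-01 -7.740e-01 -1.000e-04] w [ 0.0007 -0.0008  0.0229] rows t 5.0 w 0.1
```

View pics/w1b.png

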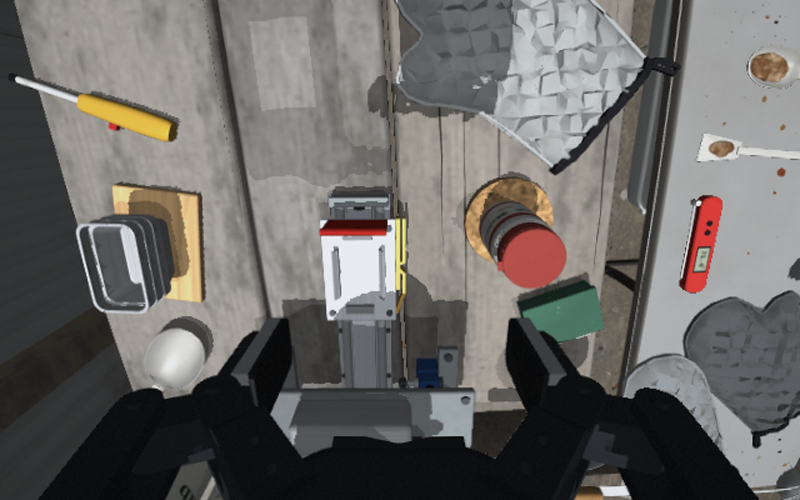

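The wrist picture shows the nest's guides at (335,272), (385,272), (358,315) and (358,238), the plate's upper edge at (355,225), and the pile's rim around (118,265). Moving on to the pile for a second view.

>>> step_arm(rows=[{"tx":-0.02,"ty":-0.13,"tz":0,"wx":0,"wy":0,"wz":0,"hand":1},{"tx":-0.04,"ty":-0.28,"tz":0,"wx":0,"wy":0,"wz":0,"hand":1},{"tx":-0.06,"ty":-0.43,"tz":0,"wx":0,"wy":0,"wz":0.02,"hand":1},{"tx":-0.06,"ty":-0.58,"tz":0,"wx":0,"wy":0,"wz":0.02,"hand":1},{"tx":-0.06,"ty":-0.7,"tz":0,"wx":0,"wy":0,"wz":0.02,"hand":1},{"tx":-0.06,"ty":-0.77,"tz":0,"wx":0,"wy":0,"wz":0.02,"hand":1},{"tx":-0.06,"ty":-0.77,"tz":0,"wx":0,"wy":0,"wz":0.02,"hand":1},{"tx":-0.06,"ty":-0.77,"tz":0,"wx":0,"wy":0,"wz":0.02,"hand":1}])

```text
t: 2.5
position: [0.431, -0.2213, 0.3402]
eef_rot: [0.033, 0.999, 0.0, -0.0]
ft_force: [-0.3, 0.3, -0.4]
grip_width: 0.0854
gripper_force: 0.0
```

```bash
python3 - <<'E'
from h import *
s=observe();print(s['t'],s['position'])
snap('wrist','w2')
for f in('w1','w2'):
    W=cloud(f);x,y,z=[W[...,i] for i in range(3)]
    def rect(n,lo,hi,x0,x1,y0,y1):
        m=(z>lo)&(z<hi)&(x>x0)&(x<x1)&(y>y0)&(y<y1)
        print(f,n,m.sum(),cv2.minAreaRect(W[m][:,:2].astype(np.float32)*1000) if m.sum()>3 else '')
    m=(x>.4)&(x<.55)&(y>-.29)&(y<-.17)&(z>.02); print('rim z',np.nanpercentile(z[m],[90,95,98]))
    rect('rim',.089,.1,.4,.55,-.29,-.17)
    rect('plate',.087,.097,.42,.5,-.02,.09)
    rect('guides',.051,.062,.46,.57,-.02,.08)
    m=(abs(x-.51)<.03)&(abs(y-.035)<.015);print('deck z',np.nanmedian(z[m]))
a=cv2.imread('pics/w2.png');cv2.imwrite('pics/w2b.png',cv2.resize(a,(800,500),interpolation=2))
E
```

```text
2.5 [ 0.43104978 -0.221275    0.34021693]
rim z [0.09137012 0.09250525 0.09316805]
w1 rim 710 ((474.9598388671875, -230.73809814453125), (67.72595977783203, 106.1169662475586), 85.3875961303711)
w1 plate 320 ((447.8213195800781, 36.57819747924805), (69.24983978271484, 7.3562140464782715), 86.88077545166016)
w1 guides 501 ((511.99908447265625, 33.63836669921875), (61.53278350830078, 100.07566833496094), 86.8570785522461)
deck z 0.04291707244173563
rim z [0.41484749 0.41760166 0.4197413 ]
w2 rim 618 ((475.4529724121094, -231.10325622558594), (65.59040069580078, 106.1170883178711), 85.71473693847656)
w2 plate 303 ((447.1046447753906, 35.923553466796875), (70.5010986328125, 7.351245403289795), 86.63815307617188)
w2 guides 494 ((510.50439453125, 33.65736389160156), (62.72187042236328, 100.29095458984375), 86.51287078857422)
deck z 0.04331074969198698
```

View pics/w2b.png

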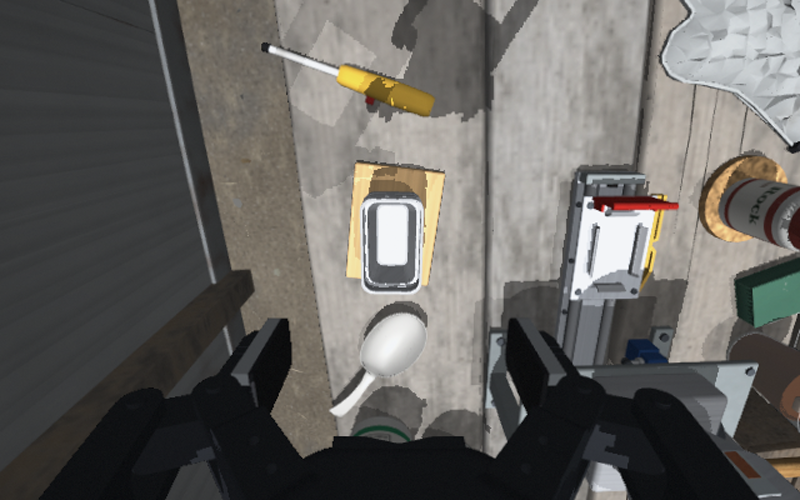

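The second view agrees: rim centre (0.475,-0.231) at z≈0.093 with yaw -4.4°, nest (0.511,0.0335) with yaw -3.3°. In this picture the rim is at (393,243) and the nest at (615,250).

```bash
python3 - <<'E'
from h import *
go(T([.4752,-.231,.14],175.6),T([.4752,-.231,.092],175.6))
E
```

```text
t [-0.1116 -0.0174  0.5009] w [0.0007 0.0001 0.0145] rows t 3.3 w 0.1
t [-0.1116 -0.0175  0.6209] w [0.0007 0.0001 0.0145] rows t 4.0 w 0.1
```

>>> step_arm(rows=[{"tx":-0.06,"ty":-0.01,"tz":0.12,"wx":0,"wy":0,"wz":0.0145,"hand":1},{"tx":-0.1116,"ty":-0.0174,"tz":0.26,"wx":0,"wy":0,"wz":0.0145,"hand":1},{"tx":-0.1116,"ty":-0.0174,"tz":0.39,"wx":0,"wy":0,"wz":0.0145,"hand":1},{"tx":-0.1116,"ty":-0.0174,"tz":0.49,"wx":0,"wy":0,"wz":0.0145,"hand":1},{"tx":-0.1116,"ty":-0.0174,"tz":0.54,"wx":0,"wy":0,"wz":0.0145,"hand":1},{"tx":-0.1116,"ty":-0.0174,"tz":0.59,"wx":0,"wy":0,"wz":0.0145,"hand":1},{"tx":-0.1116,"ty":-0.0174,"tz":0.62,"wx":0,"wy":0,"wz":0.0145,"hand":1},{"tx":-0.1116,"ty":-0.0174,"tz":0.62,"wx":0,"wy":0,"wz":0.0145,"hand":1}])

```text
t: 3.55
position: [0.4744, -0.2319, 0.0917]
eef_rot: [0.039, 0.999, 0.001, -0.001]
ft_force: [-0.0, -0.3, 1.5]
grip_width: 0.0855
gripper_force: 0.0
```

```bash
python3 - <<'E'
from h import *
s=observe();print(s['t'],s['position'],s['ft_force'])
snap('wrist','w3');snap('scene','s3')
a=cv2.imread('pics/w3.png');b=cv2.imread('pics/s3.png')
cv2.imwrite('pics/c3.png',np.hstack([cv2.resize(a[200:400,140:500],(540,300)),cv2.resize(b[180:340,320:460],(260,300),interpolation=2)]))
E
```

```text
3.55 [ 0.47437139 -0.23189349  0.09173322] [-0.03874972 -0.26446688  1.52986429]
```

View pics/c3.png

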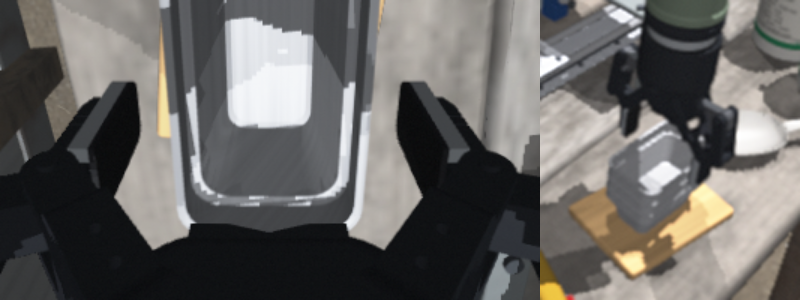

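The tin's rim is centred between the pads (pads at 135 and 400, rim from 180 to 370). Closing.

>>> step_arm(rows=[{"tx":0,"ty":0,"tz":0,"wx":0,"wy":0,"wz":0,"hand":-0.3},{"tx":0,"ty":0,"tz":0,"wx":0,"wy":0,"wz":0,"hand":-0.3},{"tx":0,"ty":0,"tz":0,"wx":0,"wy":0,"wz":0,"hand":-0.3},{"tx":0,"ty":0,"tz":0,"wx":0,"wy":0,"wz":0,"hand":-0.3}], squeeze=40)

```text
t: 4.15
position: [0.4754, -0.2335, 0.0938]
eef_rot: [0.04, 0.999, -0.0, 0.001]
ft_force: [-0.1, 2.6, 5.3]
grip_width: 0.0628
gripper_force: 43.5
```

```bash
python3 - <<'E'
from h import *
s=observe();print(s['t'],s['position'],s['ft_force'],s['grip_width'],s['gripper_force'])
snap('wrist','w4')
W=cloud('w4');im=np.load('pics/w4.npz')['im']
x,y,z=[W[...,i] for i in range(3)]
# finger pads: lowest dark points near the tin's sides
for sg in(-1,1):
    m=(abs(x-.474)<.03)&(sg*(y+.231)>.034)&(sg*(y+.231)<.06)&(im.max(2)<70)&(z>.04)
    print(sg,m.sum(),np.nanpercentile(z[m],[0,1,5,50]) if m.sum() else '')
E
```

```text
4.15 [ 0.47542867 -0.23346024  0.09381629] [-0.05581689  2.61905743  5.28189042] 0.06278078300102435 43.48468601703644
-1 8407 [0.08063604 0.09507347 0.11010649 0.14159706]
1 8882 [0.09078087 0.10146893 0.12819226 0.14427078]
```

>>> step_arm(rows=[{"tx":0,"ty":0,"tz":-0.02,"wx":0,"wy":0,"wz":0,"hand":-0.3},{"tx":0,"ty":0,"tz":-0.05,"wx":0,"wy":0,"wz":0,"hand":-0.3},{"tx":0,"ty":0,"tz":-0.09,"wx":0,"wy":0,"wz":0,"hand":-0.3},{"tx":0,"ty":0,"tz":-0.15,"wx":0,"wy":0,"wz":0,"hand":-0.3},{"tx":0,"ty":0,"tz":-0.22,"wx":0,"wy":0,"wz":0,"hand":-0.3},{"tx":0,"ty":0,"tz":-0.25,"wx":0,"wy":0,"wz":0,"hand":-0.3},{"tx":0,"ty":0,"tz":-0.25,"wx":0,"wy":0,"wz":0,"hand":-0.3}])

```text
t: 5.08
position: [0.4752, -0.2337, 0.1936]
eef_rot: [0.04, 0.999, -0.001, 0.001]
ft_force: [-1.1, -0.3, -2.0]
grip_width: 0.0627
gripper_force: 44.5
```

```bash
python3 - <<'E'
from h import *
s=observe();print(s['t'],s['position'],s['ft_force'],s['grip_width'],s['gripper_force'])
snap('wrist','w5');snap('scene','s5')
a=cv2.imread('pics/w5.png');b=cv2.imread('pics/s5.png')
cv2.imwrite('pics/c5.png',np.hstack([cv2.resize(a,(480,300)),cv2.resize(b[140:340,320:480],(240,300),interpolation=2)]))
go(T([.5112,.0335,.2],176.7),T([.5112,.0335,.17],176.7))
W=cloud('w5');x,y,z=[W[...,i] for i in range(3)]
m=(abs(x-.475)<.08)&(abs(y+.233)<.05)&(z>.15)&(z<.215);m[300:]=0
print(np.nanpercentile(z[m],[50,90,99]));m&=z>.183
print(cv2.minAreaRect(W[m][:,:2].astype(np.float32)*1000))
E
```

```text
5.075 [ 0.47523253 -0.23366801  0.19364089] [-1.07756507 -0.27058554 -1.96701826] 0.06268059540582499 44.53833997249603
t [-0.0395  0.6711 -0.0208] w [ 0.0011 -0.0018 -0.0284] rows t 4.3 w 0.1
t [-0.0396  0.671   0.0542] w [ 0.0011 -0.0018 -0.0284] rows t 4.3 w 0.1
[0.17974216 0.20107687 0.21368845]
((460.6750183105469, -232.38186645507812), (90.31717681884766, 76.77024841308594), 85.9626235961914)
```

View pics/c5.png

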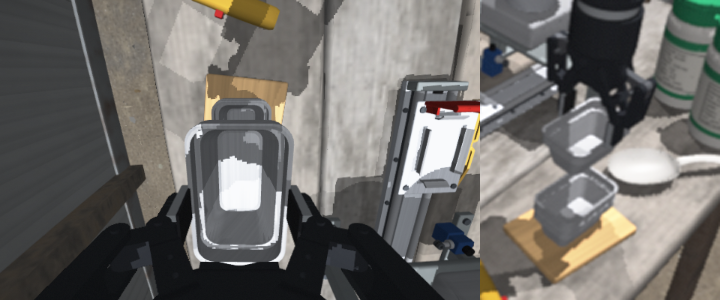

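Exactly one tin came up, and the other two are still nested on the board: the wrist half shows the held rim at (240,190) and the pile behind it at (240,105), and the scene half agrees. Checking how the tin sits in the hand, then carrying it over.

```bash
python3 - <<'E'
from h import *
W=cloud('w5');im=np.load('pics/w5.npz')['im'];x,y,z=[W[...,i] for i in range(3)]
m=np.zeros(z.shape,bool);m[160:340,250:390]=1
m&=(z>.185)&(z<.205)&(im.max(2)>75)
P=W[m]; print(m.sum(),np.percentile(P[:,2],[5,50,95]),P.min(0),P.max(0))
print('behind edge (robot side) z',np.nanmedian(z[164:170,290:350]),np.nanmedian(x[164:170,290:350]))
m=np.isfinite(z)&(im.max(2)>75)&(abs(z-.193)<.008);m[:, :250]=0;m[:,390:]=0
A=np.c_[P[:,:2],np.ones(len(P))];print('plane',np.linalg.lstsq(A,P[:,2],rcond=None)[0])
r=cv2.minAreaRect(P[:,:2].astype(np.float32)*1000);print(r)
E
```

```text
3267 [0.18612421 0.19281239 0.19424218] [ 0.4210878  -0.26928201  0.18500106] [ 0.52619928 -0.19792698  0.20389621]
behind edge (robot side) z 0.19296792437002844 0.423568660227845
plane [-0.01662913  0.01763359  0.20398153]
((473.7517395019531, -232.4749298095703), (67.922607421875, 103.03319549560547), 85.35242462158203)
```

>>> step_arm(rows=[{"tx":0,"ty":0.08,"tz":-0.02,"wx":0,"wy":0,"wz":0,"hand":-0.3},{"tx":-0.01,"ty":0.18,"tz":-0.02,"wx":0,"wy":0,"wz":-0.01,"hand":-0.3},{"tx":-0.02,"ty":0.29,"tz":-0.02,"wx":0,"wy":0,"wz":-0.028,"hand":-0.3},{"tx":-0.03,"ty":0.41,"tz":-0.02,"wx":0,"wy":0,"wz":-0.028,"hand":-0.3},{"tx":-0.0395,"ty":0.53,"tz":-0.02,"wx":0,"wy":0,"wz":-0.028,"hand":-0.3},{"tx":-0.0395,"ty":0.62,"tz":-0.02,"wx":0,"wy":0,"wz":-0.028,"hand":-0.3},{"tx":-0.0395,"ty":0.671,"tz":-0.02,"wx":0,"wy":0,"wz":-0.028,"hand":-0.3},{"tx":-0.0395,"ty":0.671,"tz":-0.02,"wx":0,"wy":0,"wz":-0.028,"hand":-0.3}])

```text
t: 6.18
position: [0.5107, 0.0345, 0.1987]
eef_rot: [0.028, 1.0, 0.0, -0.002]
ft_force: [0.4, -0.4, -1.7]
grip_width: 0.0627
gripper_force: 44.6
```

```bash
python3 - <<'E'
from h import *
s=observe();print(s['t'],s['position'],s['ft_force'],s['grip_width'],s['gripper_force'])
go(T([.5112,.0335,.115],176.7),T([.5112,.0335,.094],176.7))
E
```

```text
6.175 [0.51070012 0.03445845 0.19873145] [ 0.35415231 -0.35966332 -1.69042418] 0.06268176034126534 44.63800370693207
t [-0.002  -0.0024  0.2093] w [ 0.0002 -0.004   0.0032] rows t 1.3 w 0.0
t [-0.0022 -0.0024  0.2618] w [ 0.0002 -0.004   0.0032] rows t 1.7 w 0.0
```

>>> step_arm(rows=[{"tx":-0.003,"ty":-0.0024,"tz":0.07,"wx":0,"wy":-0.004,"wz":0.003,"hand":-0.3},{"tx":-0.003,"ty":-0.0024,"tz":0.15,"wx":0,"wy":-0.004,"wz":0.003,"hand":-0.3},{"tx":-0.003,"ty":-0.0024,"tz":0.2,"wx":0,"wy":-0.004,"wz":0.003,"hand":-0.3},{"tx":-0.003,"ty":-0.0024,"tz":0.215,"wx":0,"wy":-0.004,"wz":0.003,"hand":-0.3},{"tx":-0.003,"ty":-0.0024,"tz":0.23,"wx":0,"wy":-0.004,"wz":0.003,"hand":-0.3},{"tx":-0.003,"ty":-0.0024,"tz":0.245,"wx":0,"wy":-0.004,"wz":0.003,"hand":-0.3},{"tx":-0.003,"ty":-0.0024,"tz":0.255,"wx":0,"wy":-0.004,"wz":0.003,"hand":-0.3},{"tx":-0.003,"ty":-0.0024,"tz":0.255,"wx":0,"wy":-0.004,"wz":0.003,"hand":-0.3}])

```text
t: 7.18
position: [0.5128, 0.0321, 0.0983]
eef_rot: [0.03, 1.0, -0.0, 0.002]
ft_force: [0.5, -0.1, -1.6]
grip_width: 0.0623
gripper_force: 44.6
```

>>> step_arm(rows=[{"tx":0.002,"ty":0.003,"tz":0.006,"wx":0,"wy":0,"wz":0,"hand":-0.3},{"tx":0.002,"ty":0.003,"tz":0.012,"wx":0,"wy":0,"wz":0,"hand":-0.3},{"tx":0.002,"ty":0.003,"tz":0.012,"wx":0,"wy":0,"wz":0,"hand":-0.3}])

```text
t: 7.55
position: [0.5125, 0.0334, 0.0939]
eef_rot: [0.03, 1.0, 0.0, 0.002]
ft_force: [-1.7, 0.6, 1.3]
grip_width: 0.063
gripper_force: 44.9
```

>>> step_arm(rows=[{"tx":0,"ty":0,"tz":0.003,"wx":0,"wy":0,"wz":0,"hand":-0.3},{"tx":0,"ty":0,"tz":0.003,"wx":0,"wy":0,"wz":0,"hand":-0.3}])

```text
t: 7.8
position: [0.5135, 0.0334, 0.0938]
eef_rot: [0.03, 1.0, -0.0, 0.003]
ft_force: [-0.3, 1.5, 5.0]
grip_width: 0.0629
gripper_force: 45.5
```

>>> step_arm(rows=[{"tx":0,"ty":0,"tz":0,"wx":0,"wy":0,"wz":0,"hand":1},{"tx":0,"ty":0,"tz":0,"wx":0,"wy":0,"wz":0,"hand":1},{"tx":0,"ty":0,"tz":0,"wx":0,"wy":0,"wz":0,"hand":1},{"tx":0,"ty":0,"tz":-0.05,"wx":0,"wy":0,"wz":0,"hand":1},{"tx":0.05,"ty":0,"tz":-0.15,"wx":0,"wy":0,"wz":0,"hand":1},{"tx":0.12,"ty":0,"tz":-0.27,"wx":0,"wy":0,"wz":0,"hand":1},{"tx":0.18,"ty":0,"tz":-0.36,"wx":0,"wy":0,"wz":0,"hand":1},{"tx":0.2,"ty":0,"tz":-0.4,"wx":0,"wy":0,"wz":0,"hand":1}])

```text
t: 8.8
position: [0.4319, 0.0381, 0.2542]
eef_rot: [0.03, 1.0, -0.0, 0.003]
ft_force: [0.7, 0.2, -0.6]
grip_width: 0.0856
gripper_force: 0.0
```

```bash
python3 - <<'E'
from h import *
s=observe();print(s['t'],s['position'],s['ft_force'])
snap('wrist','w6');snap('top','t6')
for f in('w6','t6'):
    W=cloud(f);im=np.load(f'pics/{f}.npz')['im'];x,y,z=[W[...,i] for i in range(3)]
    m=(z>.087)&(z<.101)&(x>.452)&(x<.575)&(abs(y-.0335)<.045)&(im.max(2)>60)
    P=W[m];A=np.c_[P[:,:2]-[.511,.0335],np.ones(len(P))];c=np.linalg.lstsq(A,P[:,2],rcond=None)[0]
    print(f,len(P),'plane',c,cv2.minAreaRect(P[:,:2].astype(np.float32)*1000))
    m=(z>.087)&(z<.098)&(x>.42)&(x<.455)&(abs(y-.035)<.05)&(im[...,0]>120)&(im[...,1]<90)
    print('plate',m.sum(),cv2.minAreaRect(W[m][:,:2].astype(np.float32)*1000))
    m=(abs(x-.511)<.02)&(abs(y-.0335)<.012);print('tin floor z',np.nanmedian(z[m]))
E
```

```text
8.8 [0.43193074 0.03813947 0.25419065] [ 0.73106945  0.19913278 -0.61474436]
w6 1071 plane [-0.00826586 -0.00012075  0.09201769] ((508.0770568847656, 34.73780059814453), (65.77306365966797, 116.05084228515625), 86.62213897705078)
plate 379 ((449.0107727050781, 36.25777816772461), (68.53997039794922, 5.997323989868164), 86.66132354736328)
tin floor z 0.04523196084959669
t6 0 plane [0. 0. 0.] ((0.0, 0.0), (0.0, 0.0), 0.0)
plate 0 ((0.0, 0.0), (0.0, 0.0), 0.0)
tin floor z nan
  return np.nanmean(a, axis, out=out, keepdims=keepdims)
```

The tin is seated: rim plane flat to 0.01 rad at z≈0.092 and tin floor at 0.045. Now shutting the fingers and leaning the tool back behind the plate.

```bash
python3 - <<'E'
from h import *
W=cloud('w1');x,y,z=[W[...,i] for i in range(3)]
m=(abs(z-.142)<.006)&(x>.55)&(x<.7)&(abs(y)<.15);P=W[m]
print('slab front',m.sum(),np.percentile(P[:,0],[0.5,2,5]),np.nanmedian(P[:,2]))
go(T([.36,.042,.2],176.7,-40))
E
```

```text
slab front 3100 [0.60601334 0.60726623 0.60867703] 0.14051652065922862
t [ 0.1829 -0.0011  0.1329] w [-0.0014 -0.8796 -0.003 ] rows t 1.4 w 3.7
```

>>> step_arm(rows=[{"tx":0.05,"ty":0,"tz":0.0,"wx":0,"wy":-0.15,"wz":0,"hand":-1},{"tx":0.1,"ty":0,"tz":0.03,"wx":0,"wy":-0.35,"wz":0,"hand":-1},{"tx":0.15,"ty":0,"tz":0.07,"wx":0,"wy":-0.55,"wz":0,"hand":-1},{"tx":0.183,"ty":0,"tz":0.1,"wx":0,"wy":-0.75,"wz":0,"hand":-1},{"tx":0.183,"ty":0,"tz":0.13,"wx":0,"wy":-0.88,"wz":0,"hand":-1},{"tx":0.183,"ty":0,"tz":0.13,"wx":0,"wy":-0.88,"wz":0,"hand":-1},{"tx":0.183,"ty":0,"tz":0.13,"wx":0,"wy":-0.88,"wz":0,"hand":-1}])

```text
t: 9.78
position: [0.3734, 0.0477, 0.2115]
eef_rot: [0.029, 0.944, -0.012, 0.329]
ft_force: [0.1, -0.2, -0.4]
grip_width: -0.0001
gripper_force: 0.0
```

```bash
python3 - <<'E'
from h import *
s=observe();print(s['t'],s['position'],s['joints'].round(3),s['ft_force'],s['grip_width'])
print(Ro.from_quat(s['eef_rot']).as_matrix().round(3))
go(T([.398,.04,.12],176.7,-55),T([.398,.04,.073],176.7,-55))
E
```

```text
9.775 [0.37339099 0.04765559 0.21154271] [-0.143 -0.725  2.462  0.07   0.736 -1.687] [ 0.11335978 -0.23267194 -0.41277109] -0.00014872680455424502
[[-0.782  0.063  0.621]
 [ 0.047  0.998 -0.042]
 [-0.622 -0.004 -0.783]]
t [ 0.0934 -0.0144  0.2182] w [-0.0082 -0.3673 -0.0015] rows t 1.5 w 1.5
t [ 0.1665 -0.014   0.3102] w [-0.0082 -0.3673 -0.0015] rows t 2.3 w 1.5
```

```bash
python3 - <<'E'
from h import *
go(T([.40,.0398,.12],176.7,-30),T([.40,.0398,.08],176.7,-30))
E
```

```text
t [ 0.0895 -0.0146  0.2213] w [-0.0077  0.1882 -0.0032] rows t 1.5 w 0.8
t [ 0.1517 -0.0142  0.2996] w [-0.0077  0.1882 -0.0032] rows t 2.2 w 0.8
```

>>> step_arm(rows=[{"tx":0.03,"ty":-0.007,"tz":0.08,"wx":0,"wy":0.1,"wz":0,"hand":-1},{"tx":0.06,"ty":-0.0146,"tz":0.15,"wx":0,"wy":0.188,"wz":0,"hand":-1},{"tx":0.0895,"ty":-0.0146,"tz":0.2213,"wx":0,"wy":0.188,"wz":0,"hand":-1},{"tx":0.0895,"ty":-0.0146,"tz":0.2213,"wx":0,"wy":0.188,"wz":0,"hand":-1}])

```text
t: 10.28
position: [0.3982, 0.0399, 0.1175]
eef_rot: [0.03, 0.966, -0.009, 0.255]
ft_force: [0.1, 0.3, -0.6]
grip_width: 0.0001
gripper_force: 0.0
```

```bash
python3 - <<'E'
from h import *
s=observe();print(s['t'],s['position'],s['joints'].round(3),s['ft_force'],Ro.from_quat(s['eef_rot']).as_matrix()[:,2].round(3))
go(T([.405,.0396,.08],176.7,-30),T([.405,.0396,.08],176.7,-40))
E
```

```text
10.275 [0.39822792 0.03987942 0.1174824 ] [-0.147 -0.321  2.424  0.078  0.525 -1.712] [ 0.12211807  0.27786871 -0.60954873] [ 0.493 -0.034 -0.869]
t [0.0316 0.0006 0.0898] w [-0.0069 -0.0087 -0.0051] rows t 0.6 w 0.1
t [0.0316 0.0006 0.0898] w [-0.0073 -0.231  -0.0045] rows t 0.6 w 1.0
```

>>> step_arm(rows=[{"tx":0.015,"ty":0,"tz":0.045,"wx":0,"wy":0,"wz":0,"hand":-1},{"tx":0.0316,"ty":0,"tz":0.09,"wx":0,"wy":-0.009,"wz":0,"hand":-1},{"tx":0.0316,"ty":0,"tz":0.09,"wx":0,"wy":-0.009,"wz":0,"hand":-1}])

```text
t: 10.65
position: [0.4073, 0.0392, 0.0836]
eef_rot: [0.03, 0.964, -0.01, 0.263]
ft_force: [-0.0, 0.3, -0.4]
grip_width: -0.0001
gripper_force: 0.0
```

```bash
python3 - <<'E'
from h import *
s=observe();print(s['t'],s['position'],s['joints'].round(3),s['ft_force'],Ro.from_quat(s['eef_rot']).as_matrix()[:,2].round(3))
y=lambda x:.0335+(.511-x)*.0577
go(T([.425,y(.425),.08],176.7,-30),T([.495,y(.495),.08],176.7,-30))
E
```

```text
10.65 [0.40727463 0.03924139 0.08362161] [-0.146 -0.192  2.438  0.108  0.368 -1.745] [-0.00281926  0.2916904  -0.35079655] [ 0.506 -0.035 -0.862]
t [-0.0336  0.0009  0.0303] w [-0.0073  0.0109 -0.0042] rows t 0.3 w 0.1
t [-0.1847  0.0019  0.1192] w [-0.0073  0.0109 -0.0042] rows t 1.4 w 0.1
```

>>> step_arm(rows=[{"tx":-0.0336,"ty":0.001,"tz":0.03,"wx":0,"wy":0.01,"wz":0,"hand":-1},{"tx":-0.05,"ty":0.001,"tz":0.041,"wx":0,"wy":0.01,"wz":0,"hand":-1},{"tx":-0.075,"ty":0.001,"tz":0.055,"wx":0,"wy":0.01,"wz":0,"hand":-1},{"tx":-0.1,"ty":0.001,"tz":0.069,"wx":0,"wy":0.01,"wz":0,"hand":-1},{"tx":-0.125,"ty":0.001,"tz":0.084,"wx":0,"wy":0.01,"wz":0,"hand":-1},{"tx":-0.15,"ty":0.002,"tz":0.098,"wx":0,"wy":0.01,"wz":0,"hand":-1},{"tx":-0.17,"ty":0.002,"tz":0.11,"wx":0,"wy":0.01,"wz":0,"hand":-1},{"tx":-0.17,"ty":0.002,"tz":0.11,"wx":0,"wy":0.01,"wz":0,"hand":-1}])

```text
t: 11.65
position: [0.4912, 0.0344, 0.0825]
eef_rot: [0.03, 0.964, -0.01, 0.262]
ft_force: [0.4, 0.0, -0.2]
grip_width: 0.0002
gripper_force: 0.0
```

```bash
python3 - <<'E'
from h import *
s=observe();print(s['t'],s['position'],s['joints'].round(3),s['ft_force'],Ro.from_quat(s['eef_rot']).as_matrix()[:,2].round(3))
y=lambda x:.0335+(.511-x)*.0577
go(T([.47,y(.47),.08],176.7,-30),T([.46,y(.46),.08],176.7,-45),T([.46,y(.46),.074],176.7,-54))
snap('scene','s7')
W=cloud('s7');im=np.load('pics/s7.npz')['im'].astype(int)
m=(im[...,0]>130)&(im[...,1]<70)&(im[...,2]<70)&(W[...,2]>.07)&(abs(W[...,1]-.03)<.06)&(W[...,0]>.4)&(W[...,0]<.7)
print(m.sum(),W[m].mean(0))
E
```

```text
11.65 [0.49122672 0.03441858 0.08249869] [-0.122  0.022  2.251  0.079  0.339 -1.699] [ 0.37913252  0.04712699 -0.20156364] [ 0.505 -0.036 -0.862]
t [ 0.049   0.0003 -0.0216] w [-0.0083  0.0095 -0.0038] rows t 0.3 w 0.1
t [ 0.0706  0.0001 -0.0342] w [-0.0087 -0.3238 -0.0027] rows t 0.5 w 1.4
t [ 0.0782  0.0002 -0.0213] w [-0.0089 -0.5238 -0.002 ] rows t 0.5 w 2.2
29 [0.50700846 0.01400459 0.09002293]
```

```bash
cat > kin.py <<'E'
import numpy as np
from scipy.optimize import least_squares
D=np.array([[.207,1.542,1.393,.5745,.2444],[-.725,2.462,.736,.3764,.2115],[-.321,2.424,.525,.4002,.1175],[-.192,2.438,.368,.4092,.0836],[.022,2.251,.339,.4924,.0825]])
def fk(P,q):
    e,a,b,c,h,L=P;q2,q3,q5=q
    return np.array([e+a*np.sin(q2)+b*np.sin(q2+q3+c)+L*np.sin(q2+q3+q5),h+a*np.cos(q2)+b*np.cos(q2+q3+c)+L*np.cos(q2+q3+q5)])
f=least_squares(lambda P:np.concatenate([fk(P,d[:3])-d[3:] for d in D]),[0,.4,.4,0,.3,.25])
P=f.x
def ik(r,z,lean,q0=(.3,1.9,.4)):
    g=least_squares(lambda q:np.r_[fk(P,q)-[r,z],.3*(np.pi-sum(q)-np.radians(lean))],q0)
    return g.x,g.cost
E
python3 - <<'E'
from kin import *
np.set_printoptions(suppress=True,precision=3)
print(P,f.fun)
for lean in(25,30,35,40,45,50):
  for x in(.50,.53,.56,.59,.605):
    q,c=ik(x,.08,lean);print(lean,x,q,'%.1e'%c)
E
```

```text
[0.018 0.438 0.498 0.175 0.278 0.291] [ 0. -0. -0.  0.  0.  0. -0. -0.  0.  0.]
25 0.5 [0.066 2.174 0.465] 1.2e-30
25 0.53 [0.128 2.104 0.473] 1.7e-18
25 0.56 [0.187 2.033 0.485] 1.6e-22
25 0.59 [0.244 1.961 0.501] 1.5e-23
25 0.605 [0.272 1.924 0.51 ] 4.3e-23
30 0.5 [0.047 2.231 0.34 ] 3.9e-29
30 0.53 [0.11  2.161 0.347] 2.1e-17
30 0.56 [0.169 2.091 0.358] 4.0e-20
30 0.59 [0.226 2.019 0.373] 1.7e-24
30 0.605 [0.253 1.983 0.382] 4.8e-29
35 0.5 [0.038 2.285 0.208] 5.7e-29
35 0.53 [0.101 2.215 0.214] 1.5e-17
35 0.56 [0.16  2.145 0.225] 2.6e-21
35 0.59 [0.216 2.074 0.24 ] 8.5e-22
35 0.605 [0.243 2.038 0.249] 8.8e-22
40 0.5 [0.042 2.334 0.067] 9.4e-17
40 0.53 [0.104 2.265 0.074] 8.1e-18
40 0.56 [0.162 2.196 0.086] 5.0e-17
40 0.59 [0.216 2.125 0.102] 4.2e-17
40 0.605 [0.243 2.089 0.111] 2.9e-17
45 0.5 [ 0.06   2.379 -0.083] 4.2e-27
45 0.53 [ 0.12   2.311 -0.074] 2.2e-26
45 0.56 [ 0.175  2.241 -0.06 ] 1.7e-26
45 0.59 [ 0.228  2.171 -0.043] 5.3e-27
45 0.605 [ 0.253  2.135 -0.033] 2.6e-27
50 0.5 [ 0.096  2.418 -0.245] 1.9e-21
50 0.53 [ 0.151  2.35  -0.232] 1.2e-21
50 0.56 [ 0.203  2.281 -0.214] 4.3e-22
50 0.59 [ 0.252  2.211 -0.194] 1.0e-22
50 0.605 [ 0.276  2.176 -0.182] 4.5e-23
```

The wrist limit (joint 5) allows about 38° of lean. That is enough if the plate is pushed near its top, where the body's corner still clears the slab edge by about 10 mm.

```bash
python3 - <<'E'
from h import *
y=lambda x:.0335+(.511-x)*.0577
go(T([.476,y(.476),.084],176.7,-30),T([.476,y(.476),.0875],176.7,-37))
E
```

```text
t [ 0.0293  0.0002 -0.0222] w [-0.0082  0.0085 -0.0039] rows t 0.2 w 0.1
t [ 0.0248  0.0002 -0.0298] w [-0.0084 -0.147  -0.0034] rows t 0.2 w 0.6
```

>>> step_arm(rows=[{"tx":0.0293,"ty":0,"tz":-0.022,"wx":0,"wy":0,"wz":0,"hand":-1},{"tx":0.025,"ty":0,"tz":-0.03,"wx":-0.008,"wy":-0.147,"wz":-0.003,"hand":-1},{"tx":0.025,"ty":0,"tz":-0.03,"wx":-0.008,"wy":-0.147,"wz":-0.003,"hand":-1},{"tx":0.025,"ty":0,"tz":-0.03,"wx":-0.008,"wy":-0.147,"wz":-0.003,"hand":-1}])

```text
t: 12.2
position: [0.475, 0.0356, 0.0876]
eef_rot: [0.027, 0.948, -0.009, 0.316]
ft_force: [-0.4, 0.1, -0.5]
grip_width: -0.0002
gripper_force: 0.0
```

```bash
cat >> h.py <<'E'
def st():
    s=observe();p=s['position'];L=np.degrees(np.arcsin(Ro.from_quat(s['eef_rot']).as_matrix()[0,2]))
    print('t',s['t'],p.round(4),'lean',L.round(1),'F',s['ft_force'].round(1),'q',s['joints'].round(3),'sled~',round(p[0]+.0172-.446,4))
def look(f):
    snap('scene',f);W=cloud(f);im=np.load(f'pics/{f}.npz')['im'].astype(int)
    m=(im[...,0]>130)&(im[...,1]<70)&(im[...,2]<70)&(W[...,2]>.07)&(abs(W[...,1]-.03)<.06)&(W[...,0]>.4)&(W[...,0]<.7)
    print('plate',m.sum(),W[m].mean(0))
yl=lambda x:.0335+(.511-x)*.0577
E
python3 - <<'E'
from h import *
st();look('s8')
go(T([.53,yl(.53),.0875],176.7,-37),T([.54,yl(.54),.0875],176.7,-37))
E
```

```text
t 12.2 [0.475  0.0356 0.0876] lean 36.8 F [-0.4  0.1 -0.5] q [-0.138 -0.04   2.357  0.261  0.188 -1.892] sled~ 0.0462
plate 55 [0.50786502 0.032751   0.09073429]
t [-1.079e-01 -1.000e-04  8.270e-02] w [-0.0002 -0.0007 -0.0001] rows t 0.9 w 0.0
t [-1.279e-01 -1.000e-04  9.770e-02] w [-0.0002 -0.0007 -0.0001] rows t 1.0 w 0.0
```

>>> step_arm(rows=[{"tx":-0.016,"ty":0,"tz":0.0122,"wx":0,"wy":0,"wz":0,"hand":-1},{"tx":-0.032,"ty":0,"tz":0.0244,"wx":0,"wy":0,"wz":0,"hand":-1},{"tx":-0.048,"ty":0,"tz":0.0366,"wx":0,"wy":0,"wz":0,"hand":-1},{"tx":-0.064,"ty":0,"tz":0.0488,"wx":0,"wy":0,"wz":0,"hand":-1},{"tx":-0.08,"ty":0,"tz":0.061,"wx":0,"wy":0,"wz":0,"hand":-1},{"tx":-0.096,"ty":0,"tz":0.0732,"wx":0,"wy":0,"wz":0,"hand":-1}])

```text
t: 13.0
position: [0.5236, 0.0329, 0.0866]
eef_rot: [0.027, 0.948, -0.009, 0.316]
ft_force: [-0.6, 0.9, 1.0]
grip_width: 0.0002
gripper_force: 0.9
```

>>> step_arm(rows=[{"tx":-0.01,"ty":0,"tz":0.0076,"wx":0,"wy":0,"wz":0,"hand":-1},{"tx":-0.01,"ty":0,"tz":0.0076,"wx":0,"wy":0,"wz":0,"hand":-1}])

```text
t: 13.25
position: [0.5288, 0.0324, 0.087]
eef_rot: [0.028, 0.948, -0.009, 0.317]
ft_force: [-0.6, -0.3, -0.3]
grip_width: -0.0003
gripper_force: 0.0
```

>>> step_arm(rows=[{"tx":-0.01,"ty":0,"tz":0.0076,"wx":0,"wy":0,"wz":0,"hand":-1},{"tx":-0.01,"ty":0,"tz":0.0076,"wx":0,"wy":0,"wz":0,"hand":-1}])

```text
t: 13.5
position: [0.5336, 0.0322, 0.087]
eef_rot: [0.028, 0.948, -0.009, 0.317]
ft_force: [-0.6, -0.0, 0.3]
grip_width: 0.0002
gripper_force: 0.0
```

>>> step_arm(rows=[{"tx":-0.01,"ty":0,"tz":0.0076,"wx":0,"wy":0,"wz":0,"hand":-1},{"tx":-0.01,"ty":0,"tz":0.0076,"wx":0,"wy":0,"wz":0,"hand":-1}])

```text
t: 13.75
position: [0.5387, 0.0319, 0.087]
eef_rot: [0.027, 0.948, -0.009, 0.317]
ft_force: [0.6, -0.1, -0.3]
grip_width: -0.0001
gripper_force: 0.0
```

>>> step_arm(rows=[{"tx":-0.01,"ty":0,"tz":0.0076,"wx":0,"wy":0,"wz":0,"hand":-1},{"tx":-0.01,"ty":0,"tz":0.0076,"wx":0,"wy":0,"wz":0,"hand":-1}])

```text
t: 14.0
position: [0.5436, 0.0317, 0.0867]
eef_rot: [0.027, 0.948, -0.009, 0.317]
ft_force: [-0.2, -0.3, -0.9]
grip_width: -0.0002
gripper_force: 0.1
```

```bash
python3 - <<'E'
from h import *
st();look('s9')
E
```

```text
t 14.0 [0.5436 0.0317 0.0867] lean 36.9 F [-0.2 -0.3 -0.9] q [-0.123  0.109  2.203  0.208  0.19  -1.827] sled~ 0.1148
plate 19 [0.55834246 0.0069208  0.0909048 ]
```

>>> step_arm(rows=[{"tx":-0.008,"ty":0,"tz":0.006,"wx":0,"wy":0,"wz":0,"hand":-1}])

```text
t: 14.18
position: [0.5468, 0.0316, 0.0864]
eef_rot: [0.027, 0.948, -0.009, 0.316]
ft_force: [-3.6, -0.6, 1.7]
grip_width: -0.0001
gripper_force: 2.1
```

>>> step_arm(rows=[{"tx":-0.008,"ty":0,"tz":0.006,"wx":0,"wy":0,"wz":0,"hand":-1}])

```text
t: 14.3
position: [0.5509, 0.0313, 0.0864]
eef_rot: [0.027, 0.948, -0.009, 0.316]
ft_force: [-4.4, 0.7, 3.0]
grip_width: -0.0
gripper_force: 2.4
```

>>> step_arm(rows=[{"tx":-0.008,"ty":0,"tz":0.006,"wx":0,"wy":0,"wz":0,"hand":-1}])

```text
t: 14.42
position: [0.555, 0.0311, 0.0864]
eef_rot: [0.027, 0.948, -0.009, 0.316]
ft_force: [-4.8, 0.8, 3.2]
grip_width: 0.0002
gripper_force: 2.6
```

>>> step_arm(rows=[{"tx":-0.008,"ty":0,"tz":0.006,"wx":0,"wy":0,"wz":0,"hand":-1}])

```text
t: 14.55
position: [0.559, 0.031, 0.0864]
eef_rot: [0.027, 0.948, -0.009, 0.316]
ft_force: [-5.7, 1.1, 3.2]
grip_width: 0.0001
gripper_force: 2.9
```

```bash
python3 - <<'E'
from h import *
st();look('s10')
E
```

```text
t 14.55 [0.559  0.031  0.0864] lean 36.8 F [-5.7  1.1  3.2] q [-0.12   0.14   2.167  0.194  0.196 -1.811] sled~ 0.1302
plate 6 [ 0.57283935 -0.00200509  0.09079554]
```

>>> step_arm(rows=[{"tx":-0.006,"ty":0,"tz":0.0045,"wx":0,"wy":0,"wz":0,"hand":-1}])

```text
t: 14.72
position: [0.5619, 0.0308, 0.0863]
eef_rot: [0.027, 0.948, -0.009, 0.316]
ft_force: [-6.3, 0.5, 3.4]
grip_width: 0.0002
gripper_force: 2.9
```

>>> step_arm(rows=[{"tx":-0.006,"ty":0,"tz":0.0045,"wx":0,"wy":0,"wz":0,"hand":-1}])

```text
t: 14.85
position: [0.5648, 0.0306, 0.0863]
eef_rot: [0.027, 0.948, -0.009, 0.316]
ft_force: [-6.4, 1.2, 4.2]
grip_width: -0.0004
gripper_force: 3.1
```

>>> step_arm(rows=[{"tx":-0.006,"ty":0,"tz":0.0045,"wx":0,"wy":0,"wz":0,"hand":-1}])

```text
t: 14.98
position: [0.5679, 0.0305, 0.0864]
eef_rot: [0.027, 0.948, -0.009, 0.316]
ft_force: [-4.0, 1.6, 2.1]
grip_width: -0.0003
gripper_force: 2.1
```

>>> step_arm(rows=[{"tx":-0.006,"ty":0,"tz":0.0045,"wx":0,"wy":0,"wz":0,"hand":-1}])

```text
t: 15.1
position: [0.5711, 0.0303, 0.0864]
eef_rot: [0.027, 0.948, -0.009, 0.316]
ft_force: [-2.7, 1.9, 0.7]
grip_width: -0.0003
gripper_force: 1.5
```

```bash
python3 - <<'E'
from h import *
st()
E
```

```text
t 15.1 [0.5711 0.0303 0.0864] lean 36.8 F [-2.7  1.9  0.7] q [-0.118  0.163  2.14   0.183  0.2   -1.799] sled~ 0.1423
```

>>> step_arm(rows=[{"tx":-0.006,"ty":0,"tz":0.0045,"wx":0,"wy":0,"wz":0,"hand":-1},{"tx":-0.012,"ty":0,"tz":0.009,"wx":0,"wy":0,"wz":0,"hand":-1}])

```text
t: 15.35
position: [0.5772, 0.0299, 0.0864]
eef_rot: [0.027, 0.948, -0.009, 0.316]
ft_force: [-3.3, 2.7, -0.1]
grip_width: 0.0
gripper_force: 1.5
```

>>> step_arm(rows=[{"tx":-0.006,"ty":0,"tz":0.0045,"wx":0,"wy":0,"wz":0,"hand":-1}])

```text
t: 15.48
position: [0.5801, 0.0297, 0.0864]
eef_rot: [0.027, 0.948, -0.009, 0.316]
ft_force: [-2.7, 2.6, -0.3]
grip_width: -0.0002
gripper_force: 1.5
```

>>> step_arm(rows=[{"tx":-0.006,"ty":0,"tz":0.0045,"wx":0,"wy":0,"wz":0,"hand":-1}])

```text
t: 15.6
position: [0.5831, 0.0295, 0.0864]
eef_rot: [0.027, 0.948, -0.009, 0.316]
ft_force: [-3.4, 2.0, -0.1]
grip_width: 0.0001
gripper_force: 1.5
```

>>> step_arm(rows=[{"tx":-0.006,"ty":0,"tz":0.0045,"wx":0,"wy":0,"wz":0,"hand":-1}])

```text
t: 15.72
position: [0.5861, 0.0293, 0.0865]
eef_rot: [0.027, 0.948, -0.009, 0.316]
ft_force: [-3.1, 2.9, -0.0]
grip_width: -0.0001
gripper_force: 1.5
```

```bash
python3 - <<'E'
from h import *
st()
E
```

```text
t 15.725 [0.5861 0.0293 0.0865] lean 36.8 F [-3.1  2.9 -0. ] q [-0.116  0.19   2.105  0.171  0.207 -1.784] sled~ 0.1573
```

Still riding on the cam. Going on in finer steps.

>>> step_arm(rows=[{"tx":-0.003,"ty":0,"tz":0.0023,"wx":0,"wy":0,"wz":0,"hand":-1}])

```text
t: 15.85
position: [0.5878, 0.0291, 0.0865]
eef_rot: [0.027, 0.948, -0.009, 0.316]
ft_force: [-2.3, 1.7, -1.3]
grip_width: -0.0002
gripper_force: 1.3
```

>>> step_arm(rows=[{"tx":-0.003,"ty":0,"tz":0.0023,"wx":0,"wy":0,"wz":0,"hand":-1}])

```text
t: 15.98
position: [0.5892, 0.029, 0.0866]
eef_rot: [0.027, 0.948, -0.009, 0.316]
ft_force: [-2.4, 2.8, -0.7]
grip_width: -0.0001
gripper_force: 1.3
```

>>> step_arm(rows=[{"tx":-0.003,"ty":0,"tz":0.0023,"wx":0,"wy":0,"wz":0,"hand":-1}])

```text
t: 16.1
position: [0.5907, 0.029, 0.0866]
eef_rot: [0.027, 0.948, -0.009, 0.316]
ft_force: [-2.4, 2.3, -0.2]
grip_width: 0.0001
gripper_force: 1.3
```

>>> step_arm(rows=[{"tx":-0.003,"ty":0,"tz":0.0023,"wx":0,"wy":0,"wz":0,"hand":-1}])

```text
t: 16.23
position: [0.5922, 0.0289, 0.0866]
eef_rot: [0.027, 0.948, -0.009, 0.316]
ft_force: [-3.4, 2.6, -0.2]
grip_width: -0.0001
gripper_force: 1.3
```

```bash
python3 - <<'E'
from h import *
st()
E
```

```text
t 16.225 [0.5922 0.0289 0.0866] lean 36.8 F [-3.4  2.6 -0.2] q [-0.115  0.201  2.091  0.166  0.209 -1.779] sled~ 0.1634
```

>>> step_arm(rows=[{"tx":-0.003,"ty":0,"tz":0.0023,"wx":0,"wy":0,"wz":0,"hand":-1}])

```text
t: 16.35
position: [0.5937, 0.0288, 0.0866]
eef_rot: [0.027, 0.948, -0.009, 0.316]
ft_force: [-2.4, 1.8, -1.5]
grip_width: 0.0001
gripper_force: 1.3
```

>>> step_arm(rows=[{"tx":-0.003,"ty":0,"tz":0.0023,"wx":0,"wy":0,"wz":0,"hand":-1}])

```text
t: 16.48
position: [0.5954, 0.0286, 0.0867]
eef_rot: [0.027, 0.948, -0.009, 0.317]
ft_force: [-2.4, 0.9, -1.5]
grip_width: 0.0003
gripper_force: 0.8
```

>>> step_arm(rows=[{"tx":-0.003,"ty":0,"tz":0.0023,"wx":0,"wy":0,"wz":0,"hand":-1}])

```text
t: 16.6
position: [0.5978, 0.0282, 0.0874]
eef_rot: [0.028, 0.948, -0.009, 0.318]
ft_force: [-0.7, 0.4, -0.1]
grip_width: -0.0002
gripper_force: 0.0
```

```bash
python3 - <<'E'
from h import *
st()
E
```

```text
t 16.6 [0.5978 0.0282 0.0874] lean 37.0 F [-0.7  0.4 -0.1] q [-0.115  0.209  2.079  0.162  0.21  -1.775] sled~ 0.169
```

The force has fallen to zero, so the sled seems to have dropped in ahead of the tool. I'll check by touching it gently.

>>> step_arm(rows=[{"tx":-0.003,"ty":0,"tz":0.0023,"wx":0,"wy":0,"wz":0,"hand":-1}])

```text
t: 16.73
position: [0.5998, 0.028, 0.0879]
eef_rot: [0.028, 0.948, -0.009, 0.318]
ft_force: [-0.7, -0.5, -0.3]
grip_width: 0.0
gripper_force: 0.0
```

>>> step_arm(rows=[{"tx":-0.002,"ty":0,"tz":0.0015,"wx":0,"wy":0,"wz":0,"hand":-1}])

```text
t: 16.85
position: [0.6003, 0.0281, 0.0875]
eef_rot: [0.028, 0.948, -0.009, 0.318]
ft_force: [-0.3, 0.3, 0.3]
grip_width: -0.0001
gripper_force: 0.0
```

```bash
python3 - <<'E'
from h import *
st();look('s11')
E
```

```text
t 16.85 [0.6003 0.0281 0.0875] lean 37.0 F [-0.3  0.3  0.3] q [-0.114  0.213  2.073  0.16   0.212 -1.772] sled~ 0.1715
plate 0 [nan nan nan]h.py:39: RuntimeWarning: Mean of empty slice.
  print('plate',m.sum(),W[m].mean(0))
  ret = um.true_divide(
```

>>> step_arm(rows=[{"tx":-0.002,"ty":0,"tz":0.0015,"wx":0,"wy":0,"wz":0,"hand":-1}])

```text
t: 17.02
position: [0.6005, 0.0283, 0.0868]
eef_rot: [0.028, 0.948, -0.009, 0.317]
ft_force: [0.2, 0.7, -0.6]
grip_width: 0.0002
gripper_force: 0.0
```

>>> step_arm(rows=[{"tx":-0.002,"ty":0,"tz":0.0015,"wx":0,"wy":0,"wz":0,"hand":-1}])

```text
t: 17.15
position: [0.6013, 0.0283, 0.0867]
eef_rot: [0.028, 0.948, -0.009, 0.317]
ft_force: [-0.6, 0.2, 0.0]
grip_width: -0.0001
gripper_force: 0.0
```

```bash
python3 - <<'E'
from h import *
st()
E
```

```text
t 17.15 [0.6013 0.0283 0.0867] lean 36.9 F [-0.6  0.2  0. ] q [-0.114  0.217  2.07   0.159  0.213 -1.771] sled~ 0.1725
```

>>> step_arm(rows=[{"tx":-0.002,"ty":0,"tz":0.0015,"wx":0,"wy":0,"wz":0,"hand":-1}])

```text
t: 17.27
position: [0.6023, 0.0283, 0.0866]
eef_rot: [0.027, 0.948, -0.009, 0.316]
ft_force: [0.4, 0.4, 0.3]
grip_width: -0.0002
gripper_force: 0.0
```

>>> step_arm(rows=[{"tx":-0.002,"ty":0,"tz":0.0015,"wx":0,"wy":0,"wz":0,"hand":-1}])

```text
t: 17.4
position: [0.6033, 0.0283, 0.0866]
eef_rot: [0.027, 0.948, -0.009, 0.316]
ft_force: [-0.0, 0.2, 0.2]
grip_width: -0.0001
gripper_force: 0.0
```

```bash
python3 - <<'E'
from h import *
st()
E
```

```text
t 17.4 [0.6033 0.0283 0.0866] lean 36.8 F [-0.   0.2  0.2] q [-0.113  0.221  2.065  0.157  0.215 -1.769] sled~ 0.1745
```

>>> step_arm(rows=[{"tx":0.03,"ty":0,"tz":-0.023,"wx":0,"wy":0,"wz":0,"hand":-1},{"tx":0.09,"ty":0,"tz":-0.068,"wx":0,"wy":0,"wz":0,"hand":-1},{"tx":0.16,"ty":0,"tz":-0.12,"wx":0,"wy":0,"wz":0,"hand":-1},{"tx":0.2,"ty":0,"tz":-0.15,"wx":0,"wy":0,"wz":0,"hand":-1},{"tx":0.2,"ty":0,"tz":-0.15,"wx":0,"wy":0,"wz":0,"hand":-1}])

```text
t: 18.02
position: [0.5006, 0.0345, 0.0854]
eef_rot: [0.027, 0.949, -0.009, 0.315]
ft_force: [0.7, -0.4, 1.1]
grip_width: -0.0002
gripper_force: 0.0
```

```bash
python3 - <<'E'
from h import *
st();snap('wrist','w12');snap('scene','s12')
for f in('w12','s12'):
    W=cloud(f);im=np.load(f'pics/{f}.npz')['im'].astype(int)
    m=(im[...,0]>90)&(im[...,1]<60)&(im[...,2]<60)&(W[...,2]>.05)&(abs(W[...,1]-.03)<.06)&(W[...,0]>.4)&(W[...,0]<.7)
    P=W[m];print(f,len(P));
    if len(P):
        print(np.percentile(P,[2,50,98],axis=0).round(4).tolist())
        A=np.c_[P[:,1]-.027,P[:,2]-.07,np.ones(len(P))];print('face x',np.linalg.lstsq(A,P[:,0],rcond=None)[0])
a=cv2.imread('pics/w12.png');b=cv2.imread('pics/s12.png')
cv2.imwrite('pics/c12.png',np.hstack([cv2.resize(a,(480,300)),cv2.resize(b[110:260,250:410],(320,300),interpolation=2)]))
E
```

```text
t 18.025 [0.5006 0.0345 0.0854] lean 36.7 F [ 0.7 -0.4  1.1] q [-0.131  0.025  2.299  0.245  0.183 -1.87 ] sled~ 0.0718
w12 26
[[0.6174, 0.0248, 0.0883], [0.6188, 0.0283, 0.0894], [0.62, 0.0316, 0.09]]
face x [0.0890504  0.42188182 0.61049353]
s12 55
[[0.609, -0.006, 0.0527], [0.619, 0.0216, 0.0903], [0.6284, 0.0627, 0.2668]]
face x [-0.00158835 -0.06613617  0.62064364]
```

View pics/c12.png

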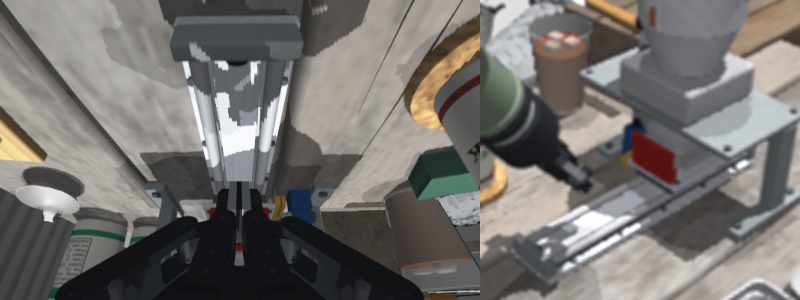

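The wrist part is mostly occluded by the hand. The scene part shows the red plate upright at (655,155), just at the slab's front edge, with nothing disturbed. I'll measure the travel by depth and return to touch the plate and confirm the hold.

```bash
python3 - <<'E'
from h import *
for f in('scene0','s8','s12'):
    W=cloud(f);im=np.load(f'pics/{f}.npz')['im'].astype(int)
    m=(im[...,0]>1.8*im[...,1])&(im[...,0]>1.8*im[...,2])&(im[...,0]>70)&(W[...,2]>.055)&(W[...,2]<.096)&(abs(W[...,1]-.03)<.05)&(W[...,0]>.43)&(W[...,0]<.64)
    P=W[m];s=(P[:,:2]-[.511,.0335])@[np.cos(np.radians(-3.3)),np.sin(np.radians(-3.3))]
    print(f,len(P),np.median(s),s.std(),np.median(P[:,2]))
go(T([.60,yl(.60),.0875],176.7,-37))
E
```

```text
scene0 255 -0.06541345406542431 0.001497857485201731 0.0756673494000373
s8 258 -0.003350003384126182 0.0022327718582874313 0.07863824002211293
s12 260 0.1079925791740838 0.0015320721124375326 0.0739998333238295
t [-1.929e-01  1.000e-04  1.441e-01] w [-0.0004  0.0001 -0.0004] rows t 1.5 w 0.0
```

>>> step_arm(rows=[{"tx":-0.06,"ty":0,"tz":0.045,"wx":0,"wy":0,"wz":0,"hand":-1},{"tx":-0.13,"ty":0,"tz":0.097,"wx":0,"wy":0,"wz":0,"hand":-1},{"tx":-0.17,"ty":0,"tz":0.127,"wx":0,"wy":0,"wz":0,"hand":-1},{"tx":-0.19,"ty":0,"tz":0.142,"wx":0,"wy":0,"wz":0,"hand":-1},{"tx":-0.196,"ty":0,"tz":0.1465,"wx":0,"wy":0,"wz":0,"hand":-1},{"tx":-0.196,"ty":0,"tz":0.1465,"wx":0,"wy":0,"wz":0,"hand":-1}])

```text
t: 18.88
position: [0.6005, 0.0284, 0.0863]
eef_rot: [0.027, 0.948, -0.009, 0.316]
ft_force: [0.1, 0.2, 0.0]
grip_width: -0.0002
gripper_force: 0.0
```

>>> step_arm(rows=[{"tx":-0.003,"ty":0,"tz":0.0023,"wx":0,"wy":0,"wz":0,"hand":-1}])

```text
t: 19.0
position: [0.6017, 0.0284, 0.0863]
eef_rot: [0.027, 0.948, -0.009, 0.316]
ft_force: [0.1, 0.5, -0.1]
grip_width: 0.0002
gripper_force: 0.0
```

>>> step_arm(rows=[{"tx":-0.002,"ty":0,"tz":0.0015,"wx":0,"wy":0,"wz":0,"hand":-1}])

```text
t: 19.12
position: [0.6032, 0.0283, 0.0867]
eef_rot: [0.027, 0.948, -0.009, 0.316]
ft_force: [0.1, 1.0, -0.5]
grip_width: -0.0
gripper_force: 0.0
```

```bash
python3 - <<'E'
from h import *
st()
E
```

```text
t 19.125 [0.6032 0.0283 0.0867] lean 36.8 F [ 0.1  1.  -0.5] q [-0.113  0.22   2.065  0.157  0.215 -1.768] sled~ 0.1744
```

>>> step_arm(rows=[{"tx":-0.002,"ty":0,"tz":0.0015,"wx":0,"wy":0,"wz":0,"hand":-1}])

```text
t: 19.25
position: [0.6038, 0.0283, 0.0864]
eef_rot: [0.027, 0.948, -0.009, 0.316]
ft_force: [-7.4, -1.6, 6.2]
grip_width: -0.0002
gripper_force: 3.5
```

>>> step_arm(rows=[{"tx":-0.002,"ty":0,"tz":0.0015,"wx":0,"wy":0,"wz":0,"hand":-1}])

```text
t: 19.38
position: [0.604, 0.0284, 0.086]
eef_rot: [0.027, 0.949, -0.009, 0.315]
ft_force: [-10.9, -1.3, 6.8]
grip_width: 0.0001
gripper_force: 5.3
```

```bash
python3 - <<'E'
from h import *
st()
E
```

```text
t 19.375 [0.604  0.0284 0.086 ] lean 36.7 F [-10.9  -1.3   6.8] q [-0.113  0.223  2.062  0.155  0.218 -1.767] sled~ 0.1752
```

The plate resists firmly (11 N with only about 0.3 mm of motion), so the sled is held in the notch. Withdrawing.

>>> step_arm(rows=[{"tx":0.02,"ty":0,"tz":-0.015,"wx":0,"wy":0,"wz":0,"hand":-1},{"tx":0.06,"ty":0,"tz":-0.045,"wx":0,"wy":0,"wz":0,"hand":-1},{"tx":0.12,"ty":0,"tz":-0.09,"wx":0,"wy":0,"wz":0,"hand":-1},{"tx":0.18,"ty":0,"tz":-0.135,"wx":0,"wy":0,"wz":0,"hand":-1},{"tx":0.18,"ty":0,"tz":-0.18,"wx":0,"wy":0,"wz":0,"hand":-1},{"tx":0.18,"ty":0,"tz":-0.18,"wx":0,"wy":0,"wz":0,"hand":-1}])

```text
t: 20.12
position: [0.5049, 0.0339, 0.102]
eef_rot: [0.027, 0.948, -0.009, 0.318]
ft_force: [0.7, 0.5, 0.2]
grip_width: -0.0004
gripper_force: 0.0
```

```bash
python3 - <<'E'
from h import *
st();snap('scene','s13')
f='s13'
W=cloud(f);im=np.load(f'pics/{f}.npz')['im'].astype(int)
m=(im[...,0]>1.8*im[...,1])&(im[...,0]>1.8*im[...,2])&(im[...,0]>70)&(W[...,2]>.055)&(W[...,2]<.096)&(abs(W[...,1]-.03)<.05)&(W[...,0]>.43)&(W[...,0]<.64)
P=W[m];s=(P[:,:2]-[.511,.0335])@[np.cos(np.radians(-3.3)),np.sin(np.radians(-3.3))]
print('sled',np.median(s)+.0654,len(P))
x,y,z=[W[...,i] for i in range(3)]
m=(abs(x-.475)<.08)&(abs(y+.232)<.06)&(z>.04);zz=np.nanpercentile(z[m],[95,99]);m&=z>.071
print('pile',zz,cv2.minAreaRect(W[m][:,:2].astype(np.float32)*1000))
m=(x>.6)&(x<.76)&(abs(y-.025)<.04)&(z>.08)&(z<.105);print('tin rim',m.sum(),np.nanpercentile(z[m],[5,50,95]))
E
```

```text
t 20.125 [0.5049 0.0339 0.102 ] lean 37.0 F [0.7 0.5 0.2] q [-0.131 -0.013  2.286  0.195  0.227 -1.82 ] sled~ 0.0761
sled 0.17363924427593785 266
pile [0.0777559  0.07892263] ((474.2597961425781, -231.57186889648438), (65.93533325195312, 107.2208251953125), 85.40485382080078)
tin rim 263 [0.08060852 0.0878191  0.09403731]
```

Sled at 0.1736 and unchanged, pile rim at 0.078 in place, seated tin's rim at 0.094. Handing in.

```bash
python3 -c "
from workcell import *
print(close_job())"
```

```text
the job is handed in; nothing more can be done
None
```

The top tin sits flat in the sled's nest, and the sled is held in the detent at about 0.174 m, where it resisted an 11 N test push; the other two tins are still nested, and the job was handed in at about 20 s.

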